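Stow the tamper in the catch-locked bar drawer

ROBOT

A 6-joint arm with a two-finger parallel gripper is mounted at the origin on the work surface. World frame = base frame: x ahead of the robot, y to its left, z up, the work surface at z = 0. Lengths are in m, angles in rad, forces in N, time in s.
With the tool pointing down it reaches from about 0.35 to 0.775 m from the base axis. Payload 5.5 kg.
Tool frame: the origin (TCP) lies midway between the tips of the shut fingers; the grasp point (between the pads) lies 19 mm behind it; z points along the fingers, y is the line along which they close (so a half turn about z gives the same grasp; the last joint's range is limited). The gripper opens to 85 mm and grips with 20 to 120 N. Pads are 22 mm wide; open, the fingers measure 114 mm over their backs; the gripper's body (76 mm by 85 mm) begins 54 mm behind the grasp point. The pads swing forward as they close: fully open they stand 13 mm farther back than shut.
Start: joints at [1.048, 0.313, 0.046, 1.304, 0, 1.431], TCP at [0.215, 0.533, 0.231] pointing down, gripper open.
Joint ranges: [-2.76, 2.76], [-0.86, 1.69], [-1.03, 1.26], [-2.2, 2.34], [-1.47, 1.5], [-3.14, 3.14]. Speed limits (rad/s): [2.57, 2.57, 3.14, 3.14, 3.14, 3.14].

INTERFACE

Orientations are given as a unit quaternion [w, x, y, z].
In Python, from workcell import telemetry, imaging, env gives the robot as it stands. The module is installed in compiled form; this text tells all that it offers.
- The arm moves only by the tool step_arm, never from a script. Its argument "moves" is a list of rows, each a list of 3 entries, a list of its own where there are three numbers: the shift along the tool's x, y, z in mm, then the turn, a rotation vector about the tool's x, y, z in rad, then the finger opening in mm, from 0 to 85.4. A call has 1 to 8 rows; each row is the pose to reach, as a shift and turn from the pose commanded when the call began, along the tool's axes at that moment; what a row does not reach only later rows make up. A row lasts 1/12 s, in which the tool goes at most 41.7 mm and 7.16 degrees, less where a joint would pass 70% of its speed; a pose out of reach is approached as far as the arm can. A call with a gripper value outside its range is refused whole. The fingers move at their own pace and stop on an object; "grip_force" is the grip in N (left out, the last holds). Time passes only in rows, so rows that repeat a pose let the fingers close. It gives the time, the measured TCP pose, the force, the opening and the grip force at its end, in the units of the state.
- telemetry.get_state(): the state, without advancing time (a new reading comes with each control period).
- imaging.read_camera(name): name is "scene" or "top" or "wrist"; returns the picture (384x512x3 uint8, red, green, blue); there is no depth.
- imaging.camera_params(name): a dict with "camera_matrix" (3x3 intrinsics, pixels), "pose" (4x4, takes a point from camera to world coordinates). Camera axes: x right, y up, looking along -z (the intrinsics and any distortion apply to the point x, -y, -z); pixel columns grow to the right and rows downward; lengths in m; the calibration is good to about 2 mm. The wrist camera is an equidistant fisheye: a pixel r from the principal point sees the ray r / f radians off the axis. A picture is of the moment at which its call begins: read the wrist's pose just before it. camera_params takes no time and is no camera call; for the wrist camera it gives the pose at the moment of the call.
- env.hand_in(): hands the job in; it is judged then, once.
The state is a dict: "clock": time; "joint_pos": joint angles; "qvel": joint speeds; "tau": joint torques, N m; "tcp_pos": TCP position; "orientation": TCP orientation; "wrist_force": force on the tool from outside, world axes, zero at the start; "ft_torque": the same for the moment, N m; "finger_gap": finger opening in m; "grip_force": force on a finger pad.
Only numpy, scipy, OpenCV 4.12 (cv2) and the standard library are available. Lean on these libraries where they do the work, as an engineer would, in place of code of your own. Each camera call takes 0.05 s, during which the arm holds its last target. There are 200 camera calls.

TASK

Put the coffee tamper away in the sealed drawer: slide a fingertip along the black top edge of the drawer unit until it drops into the hidden pocket, and press the catch there so that the drawer springs open. Stand the tamper upright in the drawer without dropping it, then push the drawer shut against its seal until the catch holds it, and leave the mug, the jug and the tumbler where they are.

Things in the scene. Friction and masses are not known exactly. Their poses are not given: they have to be found in the camera images.
- unit: Fixed steel drawer unit: 220 wide (y), 180 deep (x), 125 high. Its front (drawer) face looks to its -x, 85 from its origin, which lies on the counter; z up (a wooden pull stands out 36 more). The front 50 of its top is the black edge, a flat rubber strip 200 long in y, at 125 height, between steel end caps 10 thick that stand 8 above it. Behind the strip the top is steel at the same height.
- edge_a (a point): The +y end of the black edge strip, against the end cap: on its top surface, midway across its 50 width. Axes as the unit's. The strip is four pieces 50 long each; three are solid, one (it changes from start to start and is not reported) is the pocket: an opening 46 long by 42 across, open only at the top, with the black catch plate as its floor, 12 below the strip's top.
- edge_b (a point): The same point at the strip's -y end. The four pieces are centred 25, 75, 125 and 175 from here. A closed fingertip that rests lightly on the strip and slides along it loses its support at the pocket.
- catch (a joint): Catch plate in the pocket: travel in m, 0 = up, grows as it is pressed straight down, stop at 0.008. Spring: about 2 N to start, about 5 N fully down. It frees the drawer by 0.006 at the latest, and springs back up by itself.
- drawer (a joint): How far the drawer is out (along the unit's -x), m: 0 = shut and latched, 0.145 = fully out. Once freed, a spring drives it fully out in about 1 s and keeps it there with 3 N. To shut it push to 0 or just past (stop at -0.003): 3 N at first, 6 later, 10 to 15 N in the last 15 mm (catch ramp and rubber seal). Then the catch clicks up and holds it at about 0; if not caught, it springs out.
- drawer_in (a point): Centre of the drawer tray's inner floor, 10 above the counter; moves with the drawer, axes as the unit's. Inner space 88 (x) by 172 (y), walls 46 high above the floor. With the drawer fully out the whole tray lies clear of the unit (its inner space ends 10 in front of the black edge); shut, there is 100 of height over the floor.
- drawer_pull (a point): Middle of the outer face of the drawer's pull, a solid wooden block on the flat steel drawer front: 100 wide (y), 30 high (55 to 85 above the counter), standing out 36 from the front. It is the place to push; the point is 70 above the counter and moves with the drawer; outward is -x, axes as the unit's. The tray's inner space begins 85 behind this face.
- tamper: Coffee tamper standing upright on the counter: steel foot 58 diameter and 22 high, narrow neck 20 diameter, black round handle 36 diameter at 46 to 70 above its underside, total height 76. About 0.4 kg. Origin at the centre of its underside, z up. It, the mug and the jug change places between starts.
- mug: White ceramic mug, 76 diameter at the rim, 75 high, with a handle on its +y side reaching about 70 from its axis. Origin at the centre of its underside. A bystander.
- jug: Steel milk jug, 80 diameter, 100 high, with a handle on its -y side reaching 62 from its axis. Origin at the centre of its underside. A bystander.
- tumbler: Amber tumbler, 68 diameter, 75 high, standing on the unit's steel top about 100 behind the middle line of the black edge. Origin at the centre of its underside. A bystander.
Not all that is in view belongs to the job. What is shaped like the tamper but purple or turquoise is not meant.

How it is judged:
By the outcome, as a careful person would: the job done as asked, in the order asked, and still so for the second after the job is handed in, with the robot touching nothing.
It also fails if it takes over 72 s, if anything falls off the work surface, if the arm or the gripper's body presses on something with over 40 N, if the wrist force passes 120 N, or if a joint passes its speed limit or range.

## Working session

There is one attempt and no reset: what is moved stays moved. The work goes in short steps, Python scripts to look and compute and a tool call to move; the robot and the scene stay as the last step left them, time stands still between calls to the robot, and variables do not carry over. Pictures are saved under pics/ and viewed, at most 13 in all, crops included, and the job is handed in when it is done.

Besides the shell and the picture viewer there is one more tool, called after "Request:" as a command line: name --argument value ..., lists and objects as JSON in quotes. step_arm: Moves the arm, as the interface text tells. Its arguments: {"type":"object","properties":{"moves":{"type":"array"},"grip_force":{"type":"number"}},"required":["moves"]}

```bash
mkdir -p pics; python3 - <<'E'
from workcell import telemetry, imaging
import cv2,numpy as np
np.set_printoptions(precision=4,suppress=True)
s=telemetry.get_state();print(s)
for n in("scene","top"):
    p=imaging.camera_params(n);print(n,p["camera_matrix"],p["pose"],[k for k in p])
    im=imaging.read_camera(n);np.save(f"{n}0.npy",im);cv2.imwrite(f"pics/{n}0.png",im[:,:,::-1])
E
```

```text
{'clock': 0.0, 'joint_pos': array([ 1.0484,  0.314 ,  0.045 ,  1.3036, -0.    ,  1.4312]), 'qvel': array([-0.0013,  0.0017, -0.0006, -0.0003, -0.0013, -0.0008]), 'tau': array([ -0.0025, -48.063 ,  29.8533,   0.0193,  -0.0002,  -0.    ]), 'tcp_pos': array([0.2145, 0.5329, 0.2304]), 'orientation': array([-0.0003,  0.1902,  0.9817, -0.0009]), 'wrist_force': array([-0.3735,  0.1291,  0.0043]), 'ft_torque': array([ 0.0398,  0.0403, -0.0377]), 'grip_force': 0.0, 'finger_gap': 0.08543100921674841}
scene [[460.699    0.     254.3565]
 [  0.     460.699  187.9874]
 [  0.       0.       1.    ]] [[-0.8076 -0.3442  0.4789  1.214 ]
 [ 0.5898 -0.4734  0.6543  0.8133]
 [ 0.0015  0.8108  0.5853  0.9009]
 [ 0.      0.      0.      1.    ]] ['camera_matrix', 'pose']
top [[408.4584   0.     258.4564]
 [  0.     408.4584 187.4169]
 [  0.       0.       1.    ]] [[ 0.018   0.9968 -0.0782  0.464 ]
 [-0.9994  0.0201  0.0269 -0.0638]
 [ 0.0283  0.0776  0.9966  1.1461]
 [ 0.      0.      0.      1.    ]] ['camera_matrix', 'pose']
```

View pics/top0.png

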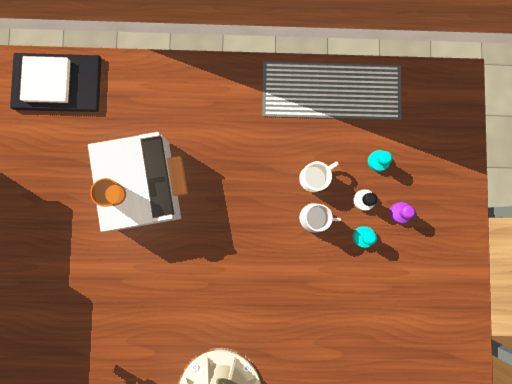

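View pics/scene0.png

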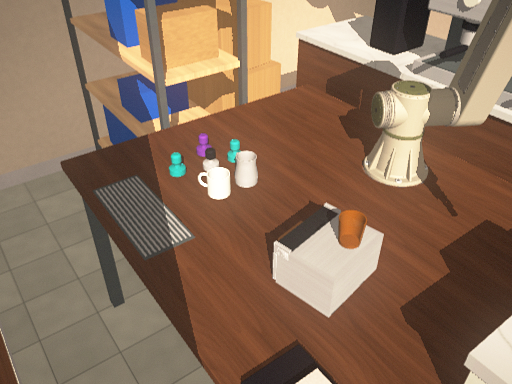

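Top view: unit at about (135,182) with its front facing right, strip running (153,138)–(161,217), pull at (178,176) and amber tumbler at (108,192). The tamper (grey foot, black handle) is at (367,200). Mug is at (316,177), jug at (316,218), and the decoys are turquoise (380,160), (365,237) and purple (402,212). The scene view agrees.

```bash
cat > h.py <<'E'
from workcell import telemetry, imaging
import cv2,numpy as np
from scipy.spatial.transform import Rotation as R
np.set_printoptions(precision=4,suppress=True)
def cast(n,uv,z):
    p=imaging.camera_params(n);K=p["camera_matrix"];T=p["pose"]
    d=np.linalg.solve(K,[uv[0],uv[1],1.]);d=T[:3,:3]@(d*[1,-1,-1]);o=T[:3,3]
    return o+d*(z-o[2])/d[2]
def proj(n,X):
    p=imaging.camera_params(n);K=p["camera_matrix"];T=p["pose"]
    c=T[:3,:3].T@(np.array(X)-T[:3,3]);q=K@(c*[1,-1,-1]);return q[:2]/q[2]
def blobs(mask,amin=15):
    n,l,st,c=cv2.connectedComponentsWithStats(mask.astype(np.uint8))
    return [(st[i],c[i],l==i) for i in range(1,n) if st[i,4]>=amin]
def delta(target,yaw_y):
    "shift mm in tool axes and rot about tool z so that tool y lies at world angle yaw_y (mod pi)"
    s=telemetry.get_state();q=s["orientation"];r=R.from_quat([q[1],q[2],q[3],q[0]])
    y=r.as_matrix()[:,1];a=np.arctan2(y[1],y[0]);d=(yaw_y-a+np.pi/2)%np.pi-np.pi/2
    t=R.from_rotvec([0,0,a+d])*R.from_matrix([[0,1,0],[1,0,0],[0,0,-1]])
    return r.inv().apply(np.array(target)-s["tcp_pos"])*1e3,(r.inv()*t).as_rotvec()
E
python3 - <<'E'
from h import *
print("tcp proj",proj("scene",[.2145,.5329,.23]),proj("top",[.2145,.5329,.23]))
for n in("top","scene"):
    im=np.load(n+"0.npy");mx=im.max(2).astype(int)
    hsv=cv2.cvtColor(im,cv2.COLOR_RGB2HSV)
    roi=np.zeros(mx.shape,bool)
    if n=="top": roi[125:230,130:180]=1
    else: roi[195:260,260:350]=1
    sat=mx-im.min(2)
    for st,c,m in blobs((mx<60)&(sat<20)&roi,100):
        cn=max(cv2.findContours(m.astype(np.uint8),0,2)[0],key=cv2.contourArea)
        r=cv2.minAreaRect(cn);b=cv2.boxPoints(r)
        print(n,"strip",st,r);P=np.array([cast(n,q,.125) for q in b]);print(P[:,:2],P.mean(0),[np.linalg.norm(P[i]-P[i-1]) for i in range(4)])
    roi[:]=0
    if n=="top": roi[185:215,350:385]=1
    else: roi[140:175,198:222]=1
    for st,c,m in blobs((mx<70)&(sat<25)&roi,10): print(n,"handle",st,c,cast(n,c,.060))
    for st,c,m in blobs((mx>90)&(sat<40)&roi,10): print(n,"foot",st,c,cast(n,c,.015))
    t=im[roi].reshape(-1,3)
    k=(slice(180,225),slice(345,420)) if n=="top" else (slice(130,190),slice(160,270))
top=np.load("top0.npy")
a=cv2.resize(top[120:240,80:200,::-1],None,fx=4,fy=4,interpolation=0);b=cv2.resize(top[140:260,285:405+15,::-1][:, :80],None,fx=4,fy=4,interpolation=0)
sc=cv2.resize(np.load("scene0.npy")[195:275,255:330,::-1],None,fx=4,fy=4,interpolation=0)
b=cv2.resize(top[170:230,345:415,::-1],None,fx=4,fy=4,interpolation=0)
cv=np.zeros((600,800,3),np.uint8);cv[:480,:480]=a;cv[:240,500:780]=b;cv[250:570,490:790]=sc
cv2.imwrite("pics/crop.png",cv)
E
```

```text
tcp proj [534.2269 217.2964] [-33.3432 330.6856]
top handle [363 193  14  13 136] [369.75   199.1029] [ 0.5237 -0.3923  0.06  ]
top foot [353 190  22  21 240] [361.2083 200.1667] [ 0.5228 -0.3819  0.015 ]
scene foot [200 158  22  17 265] [211.4679 167.0075] [ 0.5367 -0.3667  0.015 ]
```

View pics/crop.png

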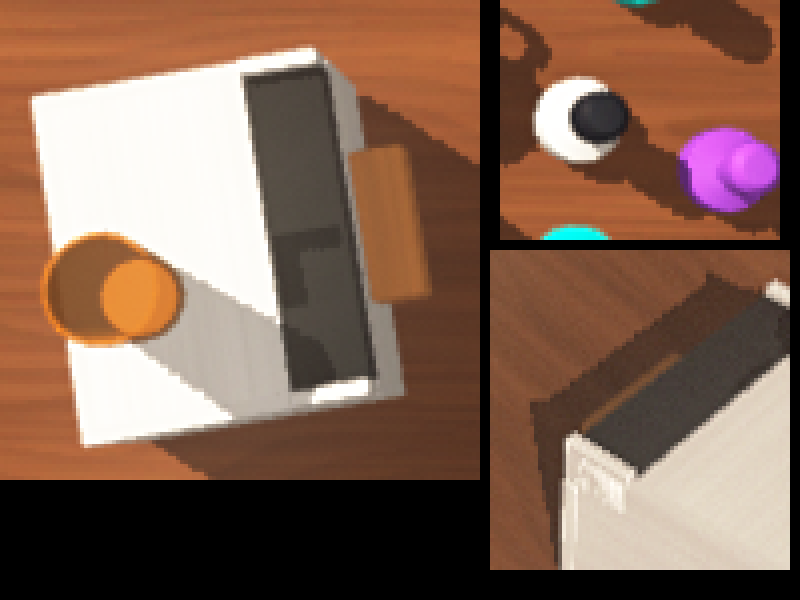

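Crop: the strip's corners are near crop (243,75), (322,66), (375,378) and (290,390). An L-shaped shadow in the third piece from the top, at about (305,270), hints at the pocket. The tamper foot circle is at about crop (577,120), with the black handle at (599,116).

```bash
python3 - <<'E'
from h import *
im=np.load("top0.npy");mx=im.max(2).astype(int);sat=mx-im.min(2)
roi=np.zeros(mx.shape,bool);roi[130:222,135:178]=1
B=max(blobs((mx<100)&(sat<28)&roi,100),key=lambda b:b[0][4])
cn=max(cv2.findContours(B[2].astype(np.uint8),0,2)[0],key=cv2.contourArea)
r=cv2.minAreaRect(cn);b=cv2.boxPoints(r);print(B[0],r)
for bb in (b,np.array([[140.75,138.75],[160.5,136.5],[173.75,214.5],[152.5,217.5]])-.4):
    P=np.array([cast("top",q,.125) for q in bb]);print(P[:,:2],P.mean(0),[np.linalg.norm(P[i]-P[i-1]) for i in range(4)])
# steel body top: bright region + strip
print("pull face", [cast("top",q,.085)[:2] for q in ([181.9,156.5],[187.2,194])])
# tamper
c=(mx>90)&(sat<40);h=(mx<70)&(sat<25);roi[:]=0;roi[185:215,350:385]=1
pts=np.argwhere(cv2.morphologyEx((c&roi).astype(np.uint8),cv2.MORPH_OPEN,np.ones((2,2))))[:,::-1].astype(np.float32)
cc=cv2.minEnclosingCircle(pts);print("foot",cc,cast("top",cc[0],.022))
# mug/jug centres
for nm,(u,v),z in (("mug",(316,177),.075),("jug",(316,218),.1),("tum",(108,192),.2),("turqA",(365,237),.04),("purp",(402,212),.04)):print(nm,cast("top",(u,v),z))
E
```

```text
[ 141  136   33   82 1655] ((156.96217346191406, 176.42703247070312), (79.22898864746094, 21.522838592529297), 81.02737426757812)
[[0.66   0.208 ]
 [0.6698 0.1552]
 [0.474  0.1176]
 [0.4647 0.1697]] [0.5671 0.1626 0.125 ] [np.float64(0.19904556036894108), np.float64(0.05362206585859654), np.float64(0.1994573305429753), np.float64(0.05288167083374282)]
[[0.6616 0.2075]
 [0.6685 0.1585]
 [0.4734 0.1187]
 [0.465  0.1707]] [0.5672 0.1638 0.125 ] [np.float64(0.20003643076172278), np.float64(0.04953893233911104), np.float64(0.19916639964120342), np.float64(0.05273878421701686)]
pull face [array([0.624 , 0.1087]), array([0.5264, 0.0919])]
foot ((364.6649475097656, 201.0670166015625), 11.060998916625977) [ 0.5201 -0.3896  0.022 ]
mug [ 0.5787 -0.2446  0.075 ]
jug [ 0.4703 -0.2411  0.1   ]
tum [0.5206 0.2563 0.2   ]
turqA [ 0.4217 -0.3851  0.04  ]
purp [ 0.4913 -0.4871  0.04  ]
```

```bash
python3 - <<'E'
from h import *
print(delta([.621,.1734,.28],.19),delta([.621,.1734,.28],.19+np.pi))
E
```

```text
(array([-511.3261, -181.808 ,  -49.3474]), array([-0.0016,  0.0006,  0.998 ])) (array([-511.3261, -181.808 ,  -49.3474]), array([-0.0016,  0.0006,  0.998 ]))
```

Request:
step_arm --moves '[[[0,0,-40],[0,0,0],0],[[-40,-14,-50],[0,0,0.1],0],[[-511,-182,-50],[0,0,0.998],0],[[-511,-182,-50],[0,0,0.998],0],[[-511,-182,-50],[0,0,0.998],0],[[-511,-182,-50],[0,0,0.998],0],[[-511,-182,-50],[0,0,0.998],0],[[-511,-182,-50],[0,0,0.998],0]]'

```text
clock: 0.77
tcp_pos: [0.4333, 0.3392, 0.2808]
orientation: [-0.0, 0.581, 0.814, -0.0]
wrist_force: [0.9, 1.3, -0.3]
finger_gap: -0.0003
grip_force: 0.0
```

```bash
python3 - <<'E'
from h import *
print(delta([.621,.1734,.28],.19),telemetry.get_state()["joint_pos"])
E
```

```text
(array([-217.9007,  123.4338,    0.7461]), array([-0.0005,  0.    ,  0.142 ])) [0.5182 0.2566 0.0896 1.4044 0.0001 1.757 ]
```

Request:
step_arm --moves '[[[-190,108,0],[0,0,0.1],0],[[-190,108,0],[0,0,0.1],0],[[-190,108,0],[0,0,0.1],0],[[-190,108,0],[0,0,0.1],0],[[-190,108,0],[0,0,0.1],0],[[-190,108,0],[0,0,0.1],0],[[-190,108,0],[0,0,0.1],0],[[-190,108,0],[0,0,0.1],0]]'

```text
clock: 1.43
tcp_pos: [0.5971, 0.1968, 0.2801]
orientation: [-0.001, 0.619, 0.786, -0.001]
wrist_force: [-0.4, 0.4, -0.7]
finger_gap: -0.0003
grip_force: 0.0
```

```bash
python3 - <<'E'
from h import *
s=telemetry.get_state();print(delta([.621,.1734,.135],.19),s["joint_pos"],s["wrist_force"])
im=imaging.read_camera("scene");cv2.imwrite("pics/scene1.png",cv2.resize(im[60:320,150:450,::-1],None,fx=2,fy=2))
E
```

```text
(array([-28.4672,  18.0146, 145.0657]), array([-0.002 , -0.0006,  0.0464])) [0.1906 0.4201 0.3195 1.4722 0.0005 1.525 ] [-0.3912  0.4411 -0.6926]
```

View pics/scene1.png

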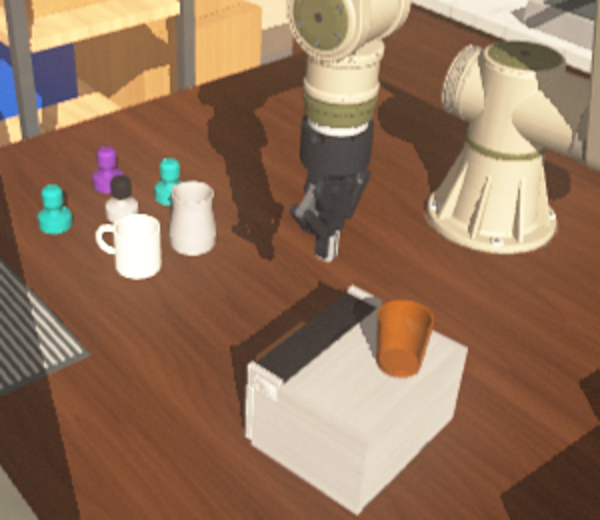

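The gripper, fingers closed, is clear above the unit, with the tumbler undisturbed at (403,335). Lateral move next, then descend.

Request:
step_arm --moves '[[[-28,18,0],[0,0,0.046],0],[[-28,18,40],[0,0,0.046],0],[[-28,18,80],[0,0,0.046],0],[[-28,18,115],[0,0,0.046],0],[[-28,18,140],[0,0,0.046],0],[[-28,18,140],[0,0,0.046],0],[[-28,18,140],[0,0,0.046],0]]'

```text
clock: 2.07
tcp_pos: [0.6191, 0.1758, 0.1404]
orientation: [-0.001, 0.635, 0.772, -0.001]
wrist_force: [0.2, -0.3, 0.4]
finger_gap: -0.0001
grip_force: 0.0
```

```bash
python3 - <<'E'
from h import *
s=telemetry.get_state();print(delta([.621,.1734,.125],.19),s["wrist_force"])
E
```

```text
(array([-2.7129,  1.4216, 15.4338]), array([-0.0034, -0.0004,  0.0043])) [ 0.1536 -0.2637  0.4148]
```

Request:
step_arm --moves '[[[-2.5,1.5,8],[0,0,0.004],0],[[-2.5,1.5,12],[0,0,0.004],0],[[-2.5,1.5,13],[0,0,0.004],0],[[-2.5,1.5,14],[0,0,0.004],0],[[-2.5,1.5,15],[0,0,0.004],0],[[-2.5,1.5,15],[0,0,0.004],0]]'

```text
clock: 2.57
tcp_pos: [0.6235, 0.1722, 0.1265]
orientation: [0.0, 0.638, 0.77, 0.0]
wrist_force: [0.0, -0.1, 0.2]
finger_gap: 0.0003
grip_force: 0.0
```

Request:
step_arm --moves '[[[0,0,0.5],[0,0,0],0],[[0,0,1],[0,0,0],0],[[0,0,1.5],[0,0,0],0],[[0,0,1.5],[0,0,0],0]]'

```text
clock: 2.9
tcp_pos: [0.6235, 0.1722, 0.1251]
orientation: [0.0, 0.638, 0.77, 0.0]
wrist_force: [-0.6, -0.3, 3.5]
finger_gap: -0.0
grip_force: 1.7
```

Request:
step_arm --moves '[[[0,-8,0],[0,0,0],0],[[0,-16,0],[0,0,0],0],[[0,-24,0],[0,0,0],0],[[0,-32,0],[0,0,0],0],[[0,-40,0],[0,0,0],0],[[0,-40,0],[0,0,0],0]]'

```text
clock: 3.4
tcp_pos: [0.5819, 0.1645, 0.1251]
orientation: [-0.0, 0.638, 0.77, -0.0]
wrist_force: [-1.1, -1.6, 6.5]
finger_gap: 0.0
grip_force: 3.3
```

Request:
step_arm --moves '[[[0,-8,0],[0,0,0],0],[[0,-16,0],[0,0,0],0],[[0,-24,0],[0,0,0],0],[[0,-32,0],[0,0,0],0],[[0,-40,0],[0,0,0],0],[[0,-40,0],[0,0,0],0]]'

```text
clock: 3.9
tcp_pos: [0.5411, 0.1569, 0.1234]
orientation: [-0.002, 0.638, 0.77, -0.002]
wrist_force: [-0.3, 0.3, 0.2]
finger_gap: -0.0002
grip_force: 0.0
```

Support was lost at s≈−27 mm, the third piece from edge_b, so that is the pocket. Pressing the catch now.

Request:
step_arm --moves '[[[1,2,4],[0,0,0],0],[[1,2,9],[0,0,0],0],[[1,2,12],[0,0,0],0],[[1,2,15],[0,0,0],0],[[1,2,17],[0,0,0],0],[[1,2,18],[0,0,0],0],[[1,2,18.5],[0,0,0],0],[[1,2,18.5],[0,0,0],0]]'

```text
clock: 4.57
tcp_pos: [0.5467, 0.1588, 0.1061]
orientation: [-0.0, 0.638, 0.77, 0.0]
wrist_force: [-1.2, 0.6, 4.5]
finger_gap: 0.0001
grip_force: 2.0
```

```bash
python3 - <<'E'
from h import *
im=imaging.read_camera("top");np.save("top1.npy",im)
d=np.abs(im.astype(int)-np.load("top0.npy")).sum(2)
print((d[100:240,180:250]>120).sum())
E
```

```text
2314
```

Force 4.5 N about 7 mm down, and something has moved in front. Now withdraw upward.

Request:
step_arm --moves '[[[0,0,-15],[0,0,0],0],[[0,0,-50],[0,0,0],0],[[0,0,-90],[0,0,0],0],[[0,0,-125],[0,0,0],0],[[0,0,-155],[0,0,0],40],[[0,0,-155],[0,0,0],60],[[0,0,-155],[0,0,0],60],[[0,0,-155],[0,0,0],60]]'

```text
clock: 5.28
tcp_pos: [0.5462, 0.1586, 0.2601]
orientation: [-0.0, 0.638, 0.77, -0.0]
wrist_force: [0.3, 0.8, 0.9]
finger_gap: 0.0484
grip_force: 0.0
```

```bash
python3 - <<'E'
from h import *
im=imaging.read_camera("top");np.save("top2.npy",im);cv2.imwrite("pics/top2.png",cv2.resize(im[110:260,70:420,::-1],None,fx=2.2,fy=2.2))
print(delta([.521,-.390,.20],.19),telemetry.get_state()["joint_pos"])
E
```

```text
(array([-534.2174, -126.6346,   59.6921]), array([-0.0026, -0.0001, -0.0021])) [ 0.1414  0.2966  0.0916  1.3684 -0.      1.5243]
```

View pics/top2.png

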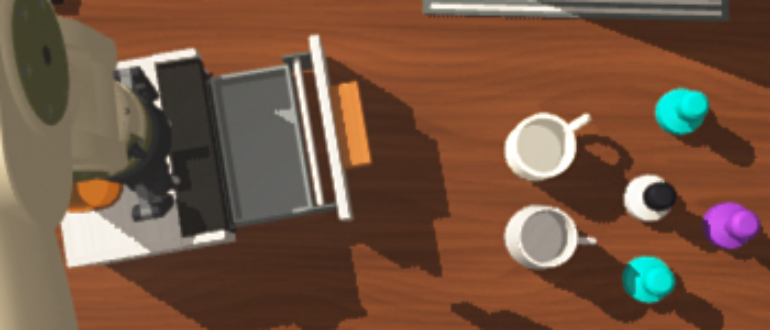

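Drawer is fully out: tray spans about (215–310, 70–215) with the pull at (350,122). The tamper is undisturbed at (652,197). Now hover over the tamper.

Request:
step_arm --moves '[[[-534,-127,0],[0,0,0],62],[[-534,-127,0],[0,0,0],62],[[-534,-127,0],[0,0,0],62],[[-534,-127,0],[0,0,0],62],[[-534,-127,0],[0,0,0],62],[[-534,-127,0],[0,0,0],62],[[-534,-127,0],[0,0,0],62],[[-534,-127,0],[0,0,0],62]]'

```text
clock: 6.0
tcp_pos: [0.5299, -0.1758, 0.259]
orientation: [-0.002, 0.638, 0.77, -0.0]
wrist_force: [0.4, -0.1, 0.3]
finger_gap: 0.062
grip_force: 0.0
```

```bash
python3 - <<'E'
from h import *
print(delta([.522,-.391,.18],.19))
E
```

```text
(array([-210.077 ,  -47.76  ,   78.6135]), array([-0.0027, -0.0023, -0.002 ]))
```

Request:
step_arm --moves '[[[-185,-42,60],[0,0,0],62],[[-185,-42,60],[0,0,0],62],[[-185,-42,60],[0,0,0],62],[[-185,-42,60],[0,0,0],62],[[-185,-42,60],[0,0,0],62],[[-185,-42,60],[0,0,0],62],[[-185,-42,60],[0,0,0],62],[[-185,-42,60],[0,0,0],62]]'

```text
clock: 6.67
tcp_pos: [0.5238, -0.3631, 0.1992]
orientation: [-0.002, 0.638, 0.77, 0.0]
wrist_force: [-0.0, 0.1, 0.2]
finger_gap: 0.0626
grip_force: 0.0
```

```bash
cat >> h.py <<'E'
def wrist():
    p=imaging.camera_params("wrist");im=imaging.read_camera("wrist");return im,p["camera_matrix"],p["pose"]
def wcast(K,T,uv,z):
    x=(uv[0]-K[0,2])/K[0,0];y=(uv[1]-K[1,2])/K[1,1];t=np.hypot(x,y)
    d=np.array([np.sin(t)*x/t,-np.sin(t)*y/t,-np.cos(t)]);d=T[:3,:3]@d;o=T[:3,3];return o+d*(z-o[2])/d[2]
def wproj(K,T,X):
    c=(T[:3,:3].T@(np.array(X)-T[:3,3]))*[1,-1,-1];t=np.arctan2(np.hypot(c[0],c[1]),c[2]);k=t/np.hypot(c[0],c[1])
    return np.array([K[0,2]+K[0,0]*c[0]*k,K[1,2]+K[1,1]*c[1]*k])
E
python3 - <<'E'
from h import *
print(delta([.522,-.391,.18],.19))
im,K,T=wrist();print(T[:3,3]);print("expected handle",wproj(K,T,[.522,-.391,.058]),"foot",wproj(K,T,[.522,-.391,.022]))
np.save("w0.npy",im);cv2.imwrite("pics/w0.png",im[:,:,::-1])
E
```

```text
(array([-27.1243,  -6.8795,  19.1666]), array([-0.002 , -0.0032, -0.0025]))
[ 0.5091 -0.2826  0.3431]
expected handle [250.7035 203.6515] foot [251.4518 192.3889]
```

View pics/w0.png

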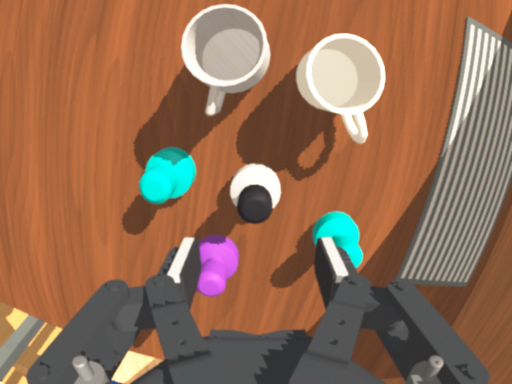

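The wrist view shows the tamper handle at (255,203), against about (251,204) predicted. The fingers have clear space around it.

```bash
python3 - <<'E'
from h import *
im,K,T=wrist();mx=im.max(2).astype(int);roi=np.zeros(mx.shape,bool);roi[178:226,228:285]=1
for st,c,m in blobs((mx<60)&(mx-im.min(2)<20)&roi,100): print(st,c); g=wcast(K,T,c,.060);print(g)
pts=np.argwhere((mx>150)&(mx-im.min(2)<30)&roi)
print(delta([(g[0]+.522)/2,(g[1]-.391)/2,.036],.19))
w=np.load("w0.npy")
E
```

```text
[237 186  31  36 547] [249.3309 207.4644]
[ 0.522  -0.3947  0.06  ]
(array([-29.4777,  -8.2563, 164.8161]), array([-0.0004, -0.001 , -0.0007]))
```

Request:
step_arm --moves '[[[-28,-8,10],[0,0,0],64],[[-28,-8,40],[0,0,0],64],[[-28,-8,70],[0,0,0],64],[[-28,-8,85],[0,0,0],64],[[-28,-8,85],[0,0,0],64],[[-28,-8,85],[0,0,0],64]]'

```text
clock: 7.27
tcp_pos: [0.5221, -0.3913, 0.116]
orientation: [-0.001, 0.637, 0.771, 0.0]
wrist_force: [-0.3, -0.7, -0.1]
finger_gap: 0.0637
grip_force: 0.0
```

```bash
python3 - <<'E'
from h import *
im,K,T=wrist();mx=im.max(2).astype(int)
print(delta([.522,-.392,.036],.19));e=wproj(K,T,[.522,-.392,.060]);print(e,wproj(K,T,[.522,-.392,.076]))
roi=np.zeros(mx.shape,bool);u,v=e.astype(int);roi[v-45:v+45,u-35:u+36]=1
for st,c,m in blobs((mx<60)&(mx-im.min(2)<20)&roi,100): print(st,c,wcast(K,T,c,.062))
cv2.imwrite("pics/w1.png",im[:,:,::-1])
E
```

```text
(array([ 0.4634, -0.8814, 81.4773]), array([ 0.0009,  0.0011, -0.0004]))
[256.8192 211.4379] [256.7471 220.4775]
[ 238  184   47   53 1146] [256.4101 214.6771] [ 0.522  -0.3937  0.062 ]
```

View pics/w1.png

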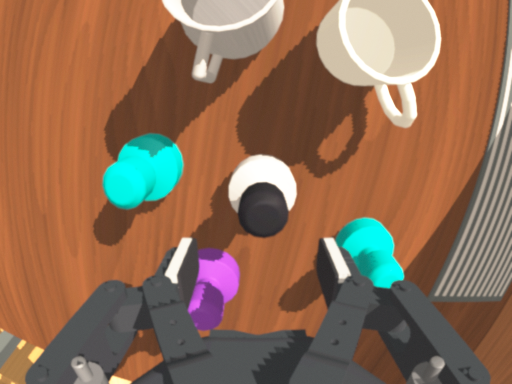

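The handle outline spans columns 238–288 and rows 184–237, with its centre near (263,210). That is about 6 px (≈4 mm) toward tool +y of the prediction, so I'll correct for it while descending.

Request:
step_arm --moves '[[[0,3,20],[0,0,0],64],[[0,3,45],[0,0,0],64],[[0,3,65],[0,0,0],64],[[0,3,78],[0,0,0],64],[[0,3,80],[0,0,0],64],[[0,3,80],[0,0,0],64]]' --grip_force 30

```text
clock: 7.82
tcp_pos: [0.5256, -0.3924, 0.0372]
orientation: [0.001, 0.637, 0.771, 0.0]
wrist_force: [-0.2, 0.5, 0.8]
finger_gap: 0.0641
grip_force: 0.0
```

Request:
step_arm --moves '[[[0,0,0],[0,0,0],45],[[0,0,0],[0,0,0],38],[[0,0,0],[0,0,0],34],[[0,0,0],[0,0,0],25],[[0,0,0],[0,0,0],20],[[0,0,0],[0,0,0],20],[[0,0,0],[0,0,0],20],[[0,0,0],[0,0,0],20]]' --grip_force 40

```text
clock: 8.48
tcp_pos: [0.5263, -0.3933, 0.0385]
orientation: [0.002, 0.638, 0.77, 0.0]
wrist_force: [-0.3, 1.6, 6.6]
finger_gap: 0.0346
grip_force: 39.2
```

Request:
step_arm --moves '[[[0,0,-10],[0,0,0],20],[[0,0,-30],[0,0,0],20],[[0,0,-60],[0,0,0],20],[[0,0,-95],[0,0,0],20],[[0,0,-125],[0,0,0],20],[[0,0,-125],[0,0,0],20],[[0,0,-125],[0,0,0],20]]' --grip_force 60

```text
clock: 9.07
tcp_pos: [0.5259, -0.3934, 0.1639]
orientation: [0.002, 0.638, 0.77, -0.0]
wrist_force: [-0.1, 1.0, -4.1]
finger_gap: 0.0339
grip_force: 60.1
```

```bash
python3 - <<'E'
from h import *
im,K,T=wrist();s=telemetry.get_state();print(s["tcp_pos"],s["finger_gap"],s["wrist_force"])
sc=imaging.read_camera("scene");o=np.zeros((384,740,3),np.uint8);o[:,:512]=im[:,:,::-1]
o[:360,520:]=cv2.resize(sc[80:200,165:235,::-1],(220,360));cv2.imwrite("pics/w2.png",o)
# drawer geometry from top2 : tray centre
c=np.array([.567,.163]);a=.19;n=np.array([-np.sin(a),np.cos(a)])
print("drawer_in pred", c-n*(.025+.010+.044))
for uv in ((70+215/2.2,110+80/2.2),(70+237/2.2,110+222/2.2),(70+290/2.2,110+68/2.2),(70+318/2.2,110+210/2.2)): print(cast("top",uv,.056))
print("pull",cast("top",(70+361/2.2,110+80/2.2),.085),cast("top",(70+371/2.2,110+162/2.2),.085))
E
```

```text
[ 0.5249 -0.3924  0.1616] 0.033667064482692396 [-0.526  -0.2609 -3.2207]
drawer_in pred [0.5819 0.0854]
[0.655  0.1522 0.056 ]
[0.4827 0.1197 0.056 ]
[0.6719 0.0615 0.056 ]
[0.499  0.0228 0.056 ]
pull [ 0.6539 -0.0266  0.085 ] [ 0.556  -0.0406  0.085 ]
```

View pics/w2.png

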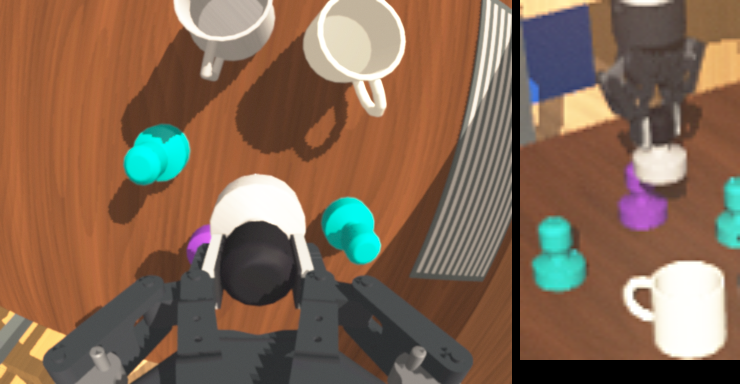

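Tamper held upright: handle at (258,262) between the pads, foot level in the scene inset. Carry it to the drawer.

```bash
python3 - <<'E'
from h import *
print(delta([.5805,.0855,.20],.19))
E
```

```text
(array([458.4213, 144.3542, -39.359 ]), array([-0.0012, -0.0017, -0.0021]))
```

Request:
step_arm --moves '[[[5,2,-20],[0,0,0],20],[[25,8,-38],[0,0,0],20],[[55,17,-38],[0,0,0],20],[[90,28,-38],[0,0,0],20],[[125,39,-38],[0,0,0],20],[[160,50,-38],[0,0,0],20],[[195,61,-38],[0,0,0],20],[[230,72,-38],[0,0,0],20]]'

```text
clock: 9.83
tcp_pos: [0.5511, -0.1507, 0.1967]
orientation: [-0.002, 0.638, 0.77, -0.001]
wrist_force: [0.0, -1.0, -3.8]
finger_gap: 0.0339
grip_force: 60.4
```

Request:
step_arm --moves '[[[35,11,0],[0,0,0],20],[[70,22,0],[0,0,0],20],[[105,33,0],[0,0,0],20],[[140,44,0],[0,0,0],20],[[175,55,0],[0,0,0],20],[[200,64,0],[0,0,0],20],[[215,69,0],[0,0,0],20],[[221,71,0],[0,0,0],20]]'

```text
clock: 10.5
tcp_pos: [0.5797, 0.0802, 0.1967]
orientation: [-0.002, 0.636, 0.771, -0.001]
wrist_force: [-0.4, -0.4, -2.4]
finger_gap: 0.034
grip_force: 60.4
```

Request:
step_arm --moves '[[[0,0,0],[0,0,0],20],[[0,0,0],[0,0,0],20]]'

```text
clock: 10.67
tcp_pos: [0.5803, 0.077, 0.1977]
orientation: [-0.001, 0.638, 0.77, -0.001]
wrist_force: [-0.3, -0.7, -3.2]
finger_gap: 0.0339
grip_force: 60.4
```

```bash
python3 - <<'E'
from h import *
im,K,T=wrist();s=telemetry.get_state();print(delta([.5805,.0855,.0485],.19),s["finger_gap"],s["wrist_force"],s["tcp_pos"])
for X in ([.5819,.0854,.01],): print(wproj(K,T,X))
c=np.array([.567,.163]);a=.19;n=np.array([-np.sin(a),np.cos(a)]);e=np.array([np.cos(a),np.sin(a)]);d=c-n*.079
for i,j in ((1,1),(1,-1),(-1,-1),(-1,1)):
    q=wproj(K,T,[*(d+i*.044*n+j*.086*e),.056]);cv2.circle(im,tuple(int(v) for v in q),4,(255,0,0),-1)
cv2.imwrite("pics/w3.png",im[:,:,::-1])
E
```

```text
(array([  8.9481,   1.96  , 149.569 ]), array([-0.0021,  0.0001, -0.0028])) 0.0338388645494247 [-0.2423 -0.7421 -3.4318] [0.5805 0.0764 0.1981]
[260.443  159.7839]
```

View pics/w3.png

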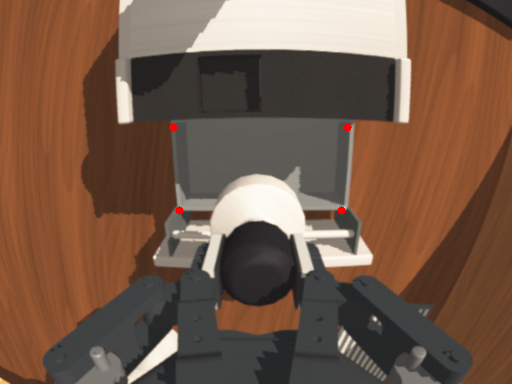

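Predicted tray corners (red) sit on the tray rim, at (173,127), (347,127), (342,210) and (180,210). The pocket shows at (230,82), and the tamper is well held. Descending.

Request:
step_arm --moves '[[[9,2,10],[0,0,0],20],[[9,2,40],[0,0,0],20],[[9,2,70],[0,0,0],20],[[9,2,100],[0,0,0],20],[[9,2,125],[0,0,0],20],[[9,2,137],[0,0,0],20],[[9,2,140],[0,0,0],20],[[9,2,140],[0,0,0],20]]'

```text
clock: 11.38
tcp_pos: [0.5802, 0.086, 0.0575]
orientation: [-0.001, 0.638, 0.77, -0.001]
wrist_force: [0.1, 0.3, -3.0]
finger_gap: 0.0338
grip_force: 60.5
```

Request:
step_arm --moves '[[[0,0,1.5],[0,0,0],20],[[0,0,3],[0,0,0],20],[[0,0,4.5],[0,0,0],20],[[0,0,6],[0,0,0],20],[[0,0,6],[0,0,0],20]]'

```text
clock: 11.8
tcp_pos: [0.5817, 0.0866, 0.0535]
orientation: [0.0, 0.638, 0.77, 0.0]
wrist_force: [-0.8, -0.5, -3.5]
finger_gap: 0.0339
grip_force: 60.5
```

Request:
step_arm --moves '[[[0,0,1],[0,0,0],20],[[0,0,2],[0,0,0],20],[[0,0,3],[0,0,0],20],[[0,0,3],[0,0,0],20]]'

```text
clock: 12.13
tcp_pos: [0.5813, 0.0867, 0.0499]
orientation: [-0.0, 0.638, 0.77, -0.0]
wrist_force: [-0.3, 0.4, -3.2]
finger_gap: 0.0342
grip_force: 60.5
```

Request:
step_arm --moves '[[[0,0,1],[0,0,0],20],[[0,0,2],[0,0,0],20],[[0,0,2],[0,0,0],20]]'

```text
clock: 12.38
tcp_pos: [0.5815, 0.0867, 0.0486]
orientation: [0.0, 0.638, 0.77, 0.0]
wrist_force: [-1.0, 0.4, 1.3]
finger_gap: 0.0342
grip_force: 60.9
```

Foot touches the floor. Releasing.

Request:
step_arm --moves '[[[0,0,0],[0,0,0],36],[[0,0,0],[0,0,0],42],[[0,0,0],[0,0,0],55],[[0,0,0],[0,0,0],62],[[0,0,0],[0,0,0],62],[[0,0,0],[0,0,0],62],[[0,0,0],[0,0,0],62]]' --grip_force 20

```text
clock: 12.97
tcp_pos: [0.5815, 0.0866, 0.0481]
orientation: [0.0, 0.638, 0.77, 0.0]
wrist_force: [0.4, -0.5, -0.1]
finger_gap: 0.0617
grip_force: 0.0
```

Request:
step_arm --moves '[[[0,0,-10],[0,0,0],62],[[0,0,-30],[0,0,0],62],[[0,0,-60],[0,0,0],62],[[0,0,-95],[0,0,0],62],[[0,0,-130],[0,0,0],62],[[-40,0,-130],[0,0,0],30],[[-80,0,-130],[0,0,0],0],[[-120,0,-130],[0,0,0],0]]'

```text
clock: 13.63
tcp_pos: [0.6048, -0.0318, 0.1805]
orientation: [0.002, 0.637, 0.771, 0.001]
wrist_force: [1.5, -0.1, -0.4]
finger_gap: 0.0261
grip_force: 0.0
```

Request:
step_arm --moves '[[[-30,0,0],[0,0,0],0],[[-45,0,0],[0,0,0],0],[[-45,0,0],[0,0,0],0],[[-45,0,0],[0,0,0],0]]'

```text
clock: 13.97
tcp_pos: [0.6121, -0.0759, 0.1783]
orientation: [-0.0, 0.638, 0.77, 0.0]
wrist_force: [0.0, -0.8, -0.3]
finger_gap: -0.0
grip_force: 0.0
```

```bash
python3 - <<'E'
from h import *
im,K,T=wrist();s=telemetry.get_state();print(s["tcp_pos"],s["wrist_force"],s["finger_gap"])
c=np.array([.567,.163]);a=.19;n=np.array([-np.sin(a),np.cos(a)])
p=c-n*(.061+.145);print("pull",p);w=p-n*.035;print(delta([*w,.058],.19))
q=wproj(K,T,[*p,.070]);print(q);cv2.circle(im,tuple(int(v) for v in q),3,(0,0,255),-1)
cv2.imwrite("pics/w4.png",im[:,:,::-1])
E
```

```text
[ 0.612  -0.0749  0.1783] [0.3555 0.1251 0.1904] 0.00020890555095687122
pull [ 0.6059 -0.0393]
(array([  1.0024,   0.7741, 120.2611]), array([-0.0002, -0.0008, -0.0021]))
[257.9402 147.0417]
```

View pics/w4.png

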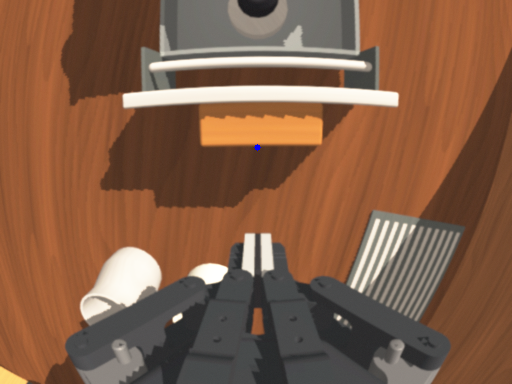

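The tamper stands upright in the tray at (257,5), and the pull face is at row ~146, matching the prediction (blue dot). Now go down in front of the pull and push.

Request:
step_arm --moves '[[[0,2,35],[0,0,0],0],[[0,2,70],[0,0,0],0],[[0,2,100],[0,0,0],0],[[0,2,118],[0,0,0],0],[[5,2,118],[0,0,0],0],[[12,2,118],[0,0,0],0],[[18,2,118],[0,0,0],0],[[23,2,118],[0,0,0],0]]'

```text
clock: 14.68
tcp_pos: [0.6112, -0.0511, 0.0623]
orientation: [0.001, 0.637, 0.771, 0.001]
wrist_force: [-0.1, 0.7, 0.0]
finger_gap: 0.0001
grip_force: 0.0
```

Request:
step_arm --moves '[[[3,0,0],[0,0,0],0],[[7,0,0],[0,0,0],0],[[12,0,0],[0,0,0],0],[[18,0,0],[0,0,0],0],[[26,0,0],[0,0,0],0],[[34,0,0],[0,0,0],0],[[42,0,0],[0,0,0],0],[[50,0,0],[0,0,0],0]]'

```text
clock: 15.35
tcp_pos: [0.6019, -0.0046, 0.0617]
orientation: [0.002, 0.638, 0.77, -0.0]
wrist_force: [-0.0, -6.9, 4.6]
finger_gap: 0.0001
grip_force: 3.2
```

Request:
step_arm --moves '[[[9,0,0],[0,0,0],0],[[18,0,0],[0,0,0],0],[[27,0,0],[0,0,0],0],[[36,0,0],[0,0,0],0],[[45,0,0],[0,0,0],0],[[54,0,0],[0,0,0],0],[[62,0,0],[0,0,0],0],[[70,0,0],[0,0,0],0]]'

```text
clock: 16.02
tcp_pos: [0.5885, 0.0638, 0.0616]
orientation: [0.002, 0.638, 0.77, -0.001]
wrist_force: [-0.6, -9.0, 5.9]
finger_gap: -0.0
grip_force: 4.0
```

```bash
python3 - <<'E'
from h import *
print(delta([.5806,.0923,.062],.19))
E
```

```text
(array([29.4673, -2.4439, -0.5561]), array([ 0.0018,  0.0041, -0.0038]))
```

Request:
step_arm --moves '[[[6,0,0],[0,0,0],0],[[12,0,0],[0,0,0],0],[[17,0,0],[0,0,0],0],[[21,0,0],[0,0,0],0],[[24,0,0],[0,0,0],0],[[27,0,0],[0,0,0],0],[[29,0,0],[0,0,0],0],[[30,0,0],[0,0,0],0]]'

```text
clock: 16.68
tcp_pos: [0.5829, 0.0926, 0.0616]
orientation: [0.002, 0.638, 0.77, -0.001]
wrist_force: [-0.0, -8.5, 7.4]
finger_gap: 0.0005
grip_force: 4.4
```

Request:
step_arm --moves '[[[1,0,0],[0,0,0],0],[[2,0,0],[0,0,0],0],[[3,0,0],[0,0,0],0],[[4,0,0],[0,0,0],0],[[4,0,0],[0,0,0],0]]'

```text
clock: 17.1
tcp_pos: [0.5822, 0.0958, 0.0616]
orientation: [0.003, 0.639, 0.77, -0.001]
wrist_force: [-1.1, -11.8, 6.5]
finger_gap: 0.0005
grip_force: 5.8
```

Request:
step_arm --moves '[[[1,0,0],[0,0,0],0],[[2,0,0],[0,0,0],0],[[3,0,0],[0,0,0],0],[[4,0,0],[0,0,0],0],[[4,0,0],[0,0,0],0]]'

```text
clock: 17.52
tcp_pos: [0.5818, 0.0979, 0.0616]
orientation: [0.004, 0.639, 0.769, -0.003]
wrist_force: [0.2, -17.5, 6.5]
finger_gap: -0.0002
grip_force: 8.6
```

Request:
step_arm --moves '[[[1,0,0],[0,0,0],0],[[2,0,0],[0,0,0],0],[[3,0,0],[0,0,0],0],[[3,0,0],[0,0,0],0]]'

```text
clock: 17.85
tcp_pos: [0.5817, 0.098, 0.0617]
orientation: [0.006, 0.64, 0.768, -0.005]
wrist_force: [0.6, -26.7, 5.7]
finger_gap: -0.0003
grip_force: 13.2
```

Hard stop reached: the force rises with no further travel. Backing off slowly and checking that it stays shut.

Request:
step_arm --moves '[[[-3,0,0],[0,0,0],0],[[-6,0,0],[0,0,0],0],[[-9,0,0],[0,0,0],0],[[-12,0,0],[0,0,0],0],[[-16,0,0],[0,0,0],0],[[-22,0,0],[0,0,0],0],[[-30,0,0],[0,0,0],0],[[-30,0,0],[0,0,0],0]]'

```text
clock: 18.52
tcp_pos: [0.5857, 0.0752, 0.0599]
orientation: [0.0, 0.638, 0.77, -0.0]
wrist_force: [-0.0, -1.0, 0.2]
finger_gap: -0.0001
grip_force: 0.0
```

Request:
step_arm --moves '[[[-25,0,0],[0,0,0],0],[[-50,0,-20],[0,0,0],0],[[-85,0,-40],[0,0,0],0],[[-120,0,-70],[0,0,0],0],[[-130,0,-100],[0,0,0],0],[[-130,0,-130],[0,0,0],0],[[-130,0,-130],[0,0,0],0],[[-130,0,-130],[0,0,0],0]]'

```text
clock: 19.18
tcp_pos: [0.6112, -0.0522, 0.1923]
orientation: [0.002, 0.638, 0.77, 0.001]
wrist_force: [0.5, 0.2, 0.5]
finger_gap: 0.0002
grip_force: 0.0
```

```bash
python3 - <<'E'
from h import *
im=imaging.read_camera("top");sc=imaging.read_camera("scene")
o=np.zeros((330,800,3),np.uint8);o[:,:480]=cv2.resize(im[110:260,70:420,::-1],(480,330)) 
o[:,490:]=cv2.resize(sc[130:320,165:395,::-1],(310,330));cv2.imwrite("pics/end.png",o)
s=telemetry.get_state();print(s["tcp_pos"],s["wrist_force"])
E
```

```text
[ 0.6093 -0.0512  0.1893] [-0.3962 -0.5094 -0.8621]
```

View pics/end.png

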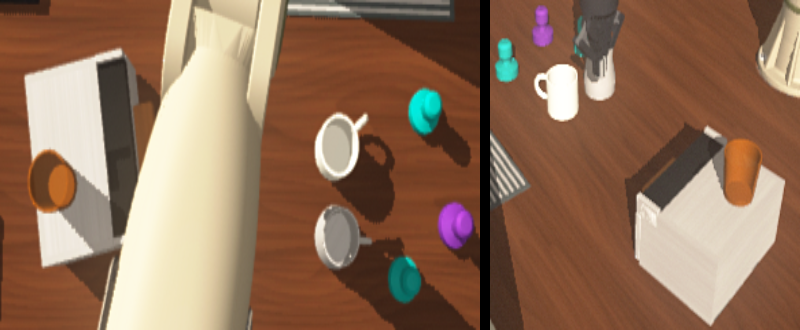

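The drawer is shut, with the pull close to the front at (145,115), and it is holding. Mug, jug and tumbler are in place and the robot is clear of everything.

```bash
python3 -c "
from workcell import env
print(env.hand_in())"
```

```text
the job is handed in; nothing more can be done
None
```

I handed the job in at about 19 s: the tamper was set upright in the drawer, the drawer is shut with its catch holding, and the mug, jug and tumbler were not touched.

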